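# Feel a cuvette carrier into the dark stage of a reader

## Robot

A 7-joint arm with a two-finger parallel gripper is mounted at the origin on the work surface. World frame = base frame: x ahead of the robot, y to its left, z up, the work surface at z = 0. Lengths are in m, angles in rad, forces in N, time in s.
With the tool pointing down it reaches from about 0.4 to 0.85 m from the base axis. Payload 10.4 kg.
Tool frame: the origin (TCP) lies at the very end of the fingers, on their centre line; the grasp point (between the pads) lies 19 mm behind it; y points along the fingers, x is the direction in which the jaws open and shut, and the axes are right-handed (so a half turn about y gives the same grasp; the last joint's range is limited). The gripper opens to 87 mm and grips with 3 to 60 N. Pads are 19 mm wide; open, the fingers measure 117 mm over their backs; the gripper's body (75 mm by 190 mm) begins 51 mm behind the grasp point.
Start: joints at [1.106, 0.332, -0.065, 1.46, 0.022, 1.35, -0.088], TCP at [0.267, -0.565, 0.202] pointing down, gripper open.
Joint ranges: [-2.6, 2.6], [-0.5, 2.12], [-1.47, 1.34], [0.16, 2.42], [-1.27, 4.41], [0.06, 2.06], [-2.6, 2.6]. Speed limits (rad/s): [2.22, 2.22, 2.79, 2.79, 3.14, 3.14, 3.14].

## Interface

Orientations are given as a unit quaternion [x, y, z, w].
In Python, from bench import readout, vision, r gives the robot as it stands.
- The arm moves only by the tool arm_command, never from a script. Its argument "targets" is a list that holds one entry, the list of rows, each a list of 6 numbers: the shift along the tool's x, y, z in m, then the turn, a rotation vector about the tool's x, y, z in degrees. A call has 1 to 12 rows; each row shifts and turns the commanded pose from where the row before left it, along the tool's axes as they then stand; what a row does not reach is not made up. A row lasts 1/12 s, in which the tool goes at most 41.7 mm and 7.16 degrees, less where a joint would pass 70% of its speed; a pose out of reach is approached as far as the arm can. A call is refused whole if a number of a shift passes 0.0417 or a number of a turn 7.16, either way. A call with a gripper value outside its range is refused whole. "hand" is the opening, from 0 (shut) to 1 (fully open), set as the call begins (left out, the last holds). The fingers move at their own pace and stop on an object; "grip_force" is the grip in N (left out, the last holds). Time passes only in rows, so rows that do not move let the fingers close. It gives the time, the measured TCP pose, the force and the opening at its end, in the units of the state.
- readout.read_state(): the state, without advancing time (a new reading comes with each control period).
- vision.camera(name): name is "side" or "top" or "wrist"; returns a dict with "pixels" (420x560x3 uint8, blue, green, red), "fovy" (degrees; the focal length in pixels is half the picture's height over the tangent of half this angle, whatever the lens; pixels are square), "cx", "cy" (the principal point, pixels), "R" (3x3) and "t" (3): a world point X has camera coordinates R X + t; the wrist camera has in their place "mount" (4x4, takes a point from camera to tool coordinates, whose origin is the TCP and whose axes are the tool frame's). Camera axes: x right, y down, z forward; pixel columns grow to the right and rows downward; lengths in m; the calibration is good to about 2 mm. A picture is of the moment at which its call begins: read the wrist's pose just before it. There is no depth.
- r.close_job(): hands the job in, once; it reports no verdict.
The state is a dict: "time": time; "joint_positions": joint angles; "joint_vel": joint speeds; "joint_torque": joint torques, N m; "ee_pos": TCP position; "eef_rot": TCP orientation; "ft_force": force on the tool from outside, world axes, zero at the start; "torque": the same for the moment, N m; "width": finger opening in m.
Only numpy, scipy, OpenCV 4.12 (cv2) and the standard library are available. Lean on these libraries where they do the work, as an engineer would, in place of code of your own. Each camera call takes 0.05 s, during which the arm holds its last target.

## Task

Load the blue carrier into the reader: stand it on the open loading ledge with its white-marked end towards the light shield, then slide it along the stage under the shield until you feel it drop into the recess hidden there. Then press it down until it snaps fully home between the two spring clips, and let go; leave the yellow carrier, the tube rack and the dishes where they are.

Things in the scene. Friction and masses are not known exactly. Their poses are not given: they have to be found in the camera images.
- carrier_mid (a point): Centre, half-way up (47.5 mm above the underside), of the loose blue cuvette carrier, 110 x 56 x 95 mm, about 0.3 kg. Own x: along its length to the white-marked end, which goes first; z: up. Plate 104 x 56 mm, 22 to 27 mm high, on three feet 22 mm tall: one in the middle at the white end, two at the sides at the other end, with 5 mm 45-degree chamfers under their outer ends.
- handle_top (a point): Middle of the flat top of the blue carrier's upright blade handle, 95 mm above its underside, same axes as the carrier. The blade stands in the middle of the carrier, 34 mm along x, 14 mm thick along y, straight-sided from 27 to 95 mm height; grasp it here, and press here.
- ledge (a point): Point on the deck of the fixed reader's open loading ledge, on its centre line, 85 mm outside the mouth of the shield; axes as mouth. Black, smooth and level, 45 mm above the bench, from y = -160 to 0 mm of the mouth, between two white guides 26 mm high, 78 mm apart at the outer end and narrowing to 62 mm at the mouth.
- mouth (a point): Point on the same deck, on the centre line of the channel, where the dark light shield begins. y runs along the channel into the shield, x across, z up. The shield covers y = 0 to 270 mm; channel 62 mm wide, shield underside 30 mm and top 34 mm above the deck. A silver housing 160 mm wide, 150 mm tall stands from y = 270 mm on.
- slot_end (a point): Closed far end of the slot in the shield's top, on the centre line, 216 mm from the mouth and 34 mm above the deck. The slot, 22 mm wide and open at the mouth, lets the handle pass. Beneath it the deck has a recess, 112.5 mm long, three pockets 20 mm deep matching the carrier's feet; its centre is 85 to 175 mm in from the mouth, not reported.
- clip_near (a joint): One of two equal sprung clip bars, opening in m: 0 at rest, about 0.003 as the carrier passes. They lie on the end walls of the hidden recess, 8 mm below the deck. Over the recess the carrier drops about 8 mm onto them and then slides no further; pushed down with some 10 to 20 N it snaps to the recess floor 20 mm below the deck, handle top then 75 mm above the deck.
- spare: Yellow carrier, same shape and size as the blue one, origin at the centre of its underside. Leave it alone.
- rack: Orange rack of capped tubes, 80 x 200 x 57 mm, origin under its centre. Leave it alone.
- dishes: Stack of two white dishes, 88 mm across, 32 mm tall, origin under its centre. Leave it alone.
There are look-alikes about, which are no part of the job. Leave any orange or turquoise look-alike of the part that bears carrier_mid alone.

How it is judged:
On the way, in this order (a step that is already met when the one before it is completed fails the run):
1. the blue carrier stands level on the loading ledge, roughly lined up with the channel (y of carrier_mid in the frame of mouth between -0.14 and 0 m and x of carrier_mid in the frame of mouth between -0.015 and 0.015 m and z of carrier_mid in the frame of mouth between 0.0425 and 0.0535 m and angle between the x axis of carrier_mid and the y axis of mouth, either way round below 0.25 rad and angle between carrier_mid's own z axis and vertical below 0.1 rad), for 0.2 s.
2. the blue carrier slides along the deck under the light shield (y of carrier_mid in the frame of mouth above 0.02 m and z of carrier_mid in the frame of mouth between 0.0425 and 0.0535 m), for 0.05 s.
At the end, for the whole second after the job is handed in: The blue carrier lies level (within 0.06 rad) and at rest in the recess under the shield, snapped fully down: its underside within about 4 mm of the recess floor. The yellow carrier, tube rack and dishes are within 30 mm of where they were (z of carrier_mid in the frame of mouth between 0.022 and 0.0315 m and y of carrier_mid in the frame of mouth between 0.07 and 0.19 m and x of carrier_mid in the frame of mouth between -0.01 and 0.01 m and angle between carrier_mid's own z axis and vertical below 0.06 rad and angle between the x axis of carrier_mid and the y axis of mouth, either way round below 0.1 rad and linear speed of carrier below 0.01 m/s and distance of each of spare, rack, dishes from where it was at the start of the episode below 0.03 m); the robot touches nothing.
It fails at once if the yellow carrier, the tube rack or the dishes are pushed away more than 30 mm (distance of any of spare, rack, dishes from where it was at the start of the episode above 0.03 m).
It also fails if it takes over 54 s, if anything falls off the work surface, if the arm or the gripper's body presses on something with over 40 N, if the wrist force passes 120 N, or if a joint passes its speed limit or range.

## Working session

There is one attempt and no reset: what is moved stays moved. The work goes in short steps, Python scripts to look and compute and a tool call to move; the robot and the scene stay as the last step left them, time stands still between calls to the robot, and variables do not carry over. Pictures are saved under pics/ and viewed, and the job is handed in when it is done.

Besides the shell and the picture viewer there is one more tool, called after ">>>" as a command line: name --argument value ..., lists and objects as JSON in quotes. arm_command: Moves the arm, as the interface text tells. Its arguments: {"type":"object","properties":{"targets":{"type":"array","items":{"type":"array","items":{"type":"array","items":{"type":"number"}}}},"hand":{"type":"number"},"grip_force":{"type":"number"}},"required":["targets"]}

```bash
ls; mkdir -p pics; python3 - <<'E'
from bench import readout, vision, r
import cv2,numpy as np
s=readout.read_state()
for k,v in s.items(): print(k,np.round(v,4).tolist())
for n in ("side","top","wrist"):
    c=vision.camera(n); cv2.imwrite(f"pics/{n}0.png",c["pixels"])
    np.save(f"{n}0.npy",{k:v for k,v in c.items()},allow_pickle=True)
    for k,v in c.items():
        if k!="pixels": print(n,k,np.round(v,4).tolist())
E
```

```text
pics
time 0.0
joint_positions [1.1064, 0.3328, -0.0647, 1.4609, 0.0216, 1.3499, -0.0885]
joint_vel [-0.0007, -0.0005, -0.0003, -0.0027, 0.0, -0.0005, -0.0003]
joint_torque [-0.0012, -62.3252, 0.0239, -38.9903, -0.0615, 0.0396, 0.0001]
ee_pos [0.2671, -0.5646, 0.2013]
eef_rot [-0.5972, 0.3787, -0.3779, 0.5976]
ft_force [0.8711, -0.3825, 0.5298]
torque [-0.0189, 0.0177, -0.018]
width 0.087
side fovy 44.8353
side cx 268.8618
side cy 212.4956
side R [[-0.9926, -0.1211, 0.0005], [-0.0613, 0.4991, -0.8644], [0.1044, -0.858, -0.5029]]
side t [0.5014, 0.1561, 1.484]
top fovy 49.1327
top cx 272.0476
top cy 208.2045
top R [[0.0248, -0.9995, -0.0193], [-0.9935, -0.0225, -0.1113], [0.1108, 0.022, -0.9936]]
top t [-0.0903, 0.5468, 1.1452]
wrist fovy 64.8042
wrist cx 282.6788
wrist cy 208.4871
wrist mount [[1.0, -0.0006, 0.0003, -0.0004], [-0.0004, -0.2751, 0.9614, -0.1829], [-0.0005, -0.9614, -0.2751, 0.0759], [0.0, 0.0, 0.0, 1.0]]
```

View pics/top0.png

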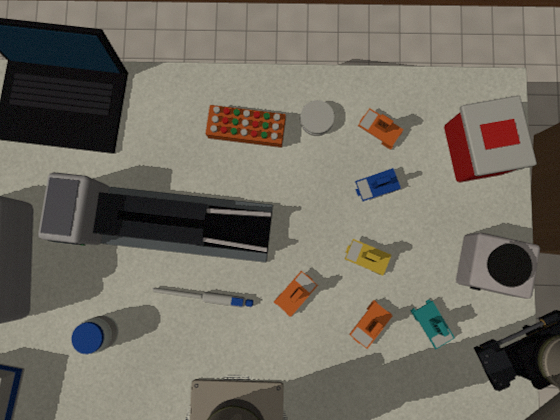

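View pics/side0.png

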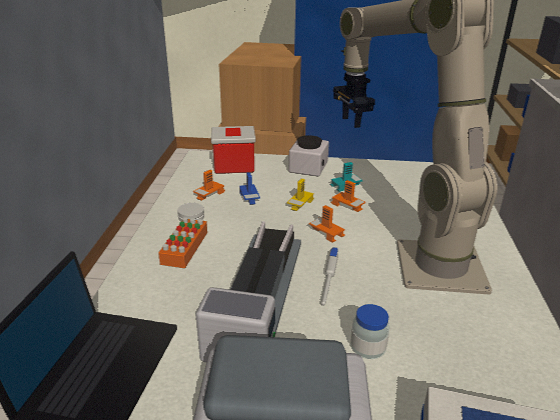

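View pics/wrist0.png

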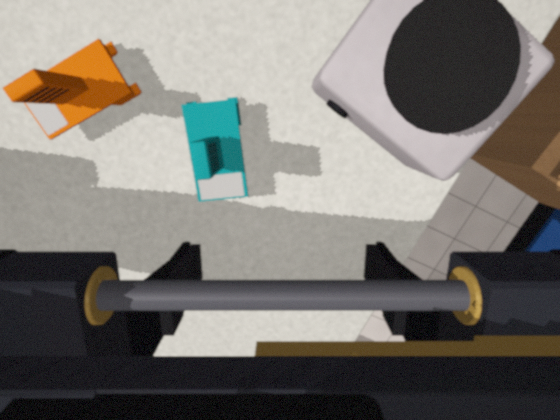

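Candidates in the top view: blue carrier (378,184), yellow spare (368,256), orange look-alikes (381,126), (296,293) and (371,323), turquoise (433,322), and two other blue things, the screwdriver (240,300) and the jar cap (88,338). I choose the blue one at (378,184), since it has the carrier shape and its white end points left. I'll check it in a close crop.

```bash
python3 - <<'E'
import cv2,numpy as np
a=cv2.imread("pics/top0.png"); b=cv2.imread("pics/side0.png")
A=cv2.resize(a[155:215,340:420],None,fx=5,fy=5,interpolation=cv2.INTER_CUBIC)
B=cv2.resize(b[160:215,225:299],None,fx=5,fy=5,interpolation=cv2.INTER_CUBIC)
h=max(A.shape[0],B.shape[0]); A=cv2.copyMakeBorder(A,0,h-A.shape[0],0,0,0);B=cv2.copyMakeBorder(B,0,h-B.shape[0],0,0,0)
cv2.imwrite("pics/crop1.png",np.hstack([A,B]))
C=cv2.resize(a[160:270,30:280],None,fx=3.2,fy=3.2,interpolation=cv2.INTER_CUBIC)
cv2.imwrite("pics/crop2.png",C)
E
```

```text
(no output)
```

View pics/crop1.png

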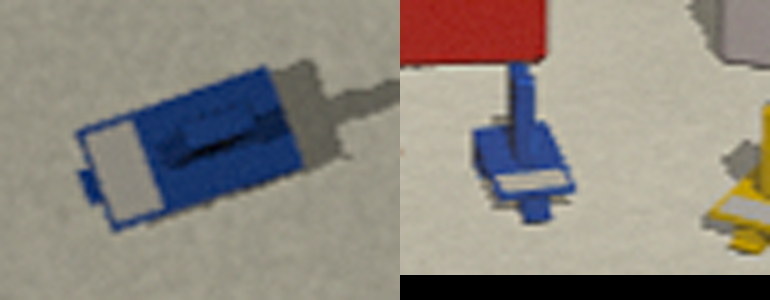

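View pics/crop2.png

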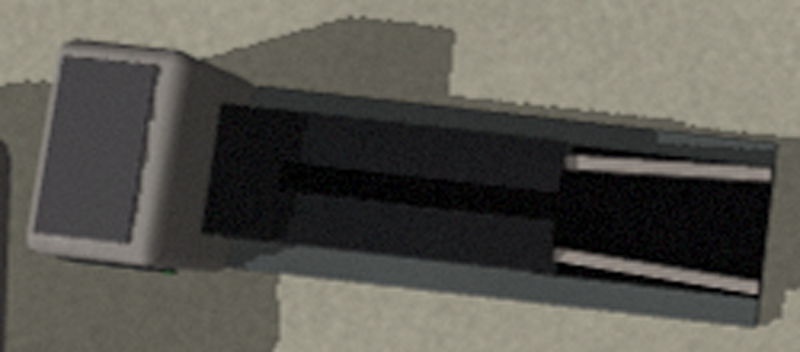

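The crop shows the right carrier: blue plate, upright blade, white patch at the left end (crop 125,170). Plate corners are near (355,181), (394,168), (400,189) and (363,201). In the second crop the slot runs from (285,178) to the mouth (557,204), with the guides to its right. Next I'll measure these.

```bash
cat > h.py <<'E'
import numpy as np,cv2
from scipy.spatial.transform import Rotation as Ro
def ray(c,uv,pose=None):
    f=210/np.tan(np.radians(c["fovy"])/2)
    d=np.array([(uv[0]-c["cx"])/f,(uv[1]-c["cy"])/f,1.])
    if "R" in c: R=np.array(c["R"]); return -R.T@np.array(c["t"]),R.T@d
    M=np.array(c["mount"]); p,q=pose; W=Ro.from_quat(q).as_matrix()
    return W@M[:3,3]+p, W@M[:3,:3]@d
def onz(c,uv,z,pose=None):
    o,d=ray(c,uv,pose); return o+d*(z-o[2])/d[2]
def proj(c,X,pose=None):
    f=210/np.tan(np.radians(c["fovy"])/2)
    if "R" in c: x=np.array(c["R"])@X+np.array(c["t"])
    else:
        M=np.array(c["mount"]);p,q=pose;W=Ro.from_quat(q).as_matrix()
        x=M[:3,:3].T@(W.T@(np.array(X)-p)-M[:3,3])
    return np.array([f*x[0]/x[2]+c["cx"],f*x[1]/x[2]+c["cy"]])
E
python3 - <<'E'
from h import *
c=np.load("top0.npy",allow_pickle=True).item()
P=lambda u,v,s,ox,oy:((u+.5)/s-.5+ox,(v+.5)/s-.5+oy)
k=[P(u,v,5,340,155) for u,v in [(75,130),(268,66),(302,168),(113,230)]]
K=np.array([onz(c,p,.027) for p in k]);print(K.round(4))
print("ctr",K.mean(0),[np.linalg.norm(K[i]-K[(i+1)%4]) for i in range(4)])
d=(K[0]+K[3]-K[1]-K[2]);print("white dir deg",np.degrees(np.arctan2(d[1],d[0])))
Q=lambda u,v,z:onz(c,P(u,v,3.2,30,160),z)
m1,m2=Q(570,150,.079),Q(553,272,.079); print("shield mouth edges",m1,m2,np.linalg.norm(m1-m2))
s0=(Q(285,165,.079)+Q(283,190,.079))/2; s1=(Q(559,190,.079)+Q(556,218,.079))/2
print("slot",s0,s1,np.linalg.norm(s0-s1)); d=s0-s1;print("dir",np.degrees(np.arctan2(d[1],d[0])))
for n,u,v in [("g out up",770,181),("g out lo",757,280),("g in up",567,168),("g in lo",557,250)]: print(n,Q(u,v,.071))
E
```

```text
[[ 0.6253 -0.2877  0.027 ]
 [ 0.6609 -0.3866  0.027 ]
 [ 0.6081 -0.4037  0.027 ]
 [ 0.5739 -0.3074  0.027 ]]
ctr [ 0.61706499 -0.34637311  0.027     ] [np.float64(0.1050827026324741), np.float64(0.0554661653507693), np.float64(0.10224928921103615), np.float64(0.05504126246447576)]
white dir deg 109.6473227661109
shield mouth edges [0.54389131 0.07959966 0.079     ] [0.45021394 0.08879139 0.079     ] 0.0941272427194775
slot [0.51764301 0.29928859 0.079     ] [0.50214042 0.08750341 0.079     ] 0.2123518117189316
dir 85.8134384946368
g out up [ 0.52427606 -0.07436025  0.071     ]
g out lo [ 0.4481297  -0.06634726  0.071     ]
g in up [0.53075094 0.08266422 0.071     ]
g in lo [0.46734467 0.0877882  0.071     ]
```

```bash
cat > go.py <<'E'
import sys
from h import *
from bench import readout
s=readout.read_state(); p=np.array(s["ee_pos"]); W=Ro.from_quat(s["eef_rot"]).as_matrix()
def plan(X,yaw):  # yaw: heading of tool x in deg (mod 180)
    y0=np.degrees(np.arctan2(W[1,0],W[0,0])); print("t",round(s["time"],2),"pos",p.round(4),"yaw x",round(y0,2),"yaxis",W[:,1].round(4),"F",np.round(s["ft_force"],2),"w",round(s["width"],4))
    D=(yaw-y0+90)%180-90
    a=np.radians(yaw); x=np.array([np.cos(a),np.sin(a),0]); 
    if abs((yaw-y0+180)%360-180)>90: x=-x
    y=np.array([0,0,-1.]); T=np.stack([x,y,np.cross(x,y)],1)
    rv=np.degrees(Ro.from_matrix(W.T@T).as_rotvec())
    print("turn rotvec(tool)",rv.round(2)); print("shift in present tool axes mm",(1e3*W.T@(np.array(X)-p)).round(1)," in final axes",(1e3*T.T@(np.array(X)-p)).round(1))
if __name__=="__main__": plan([float(v) for v in sys.argv[1:4]],float(sys.argv[4]))
E
python3 go.py 0.617 -0.40 0.20 19.6; python3 -c "
from go import *
print(W)"
```

```text
t 0.15 pos [ 0.2671 -0.5647  0.2014] yaw x -64.69 yaxis [-5.e-04  1.e-03 -1.e+00] F [-0.01  0.05  0.41] w 0.0871
turn rotvec(tool) [-5.000e-02 -8.429e+01 -5.000e-02]
shift in present tool axes mm [  0.7   1.4 386.7]  in final axes [384.9   1.4  37.8]
[[ 4.27543229e-01 -5.27699948e-04  9.03994750e-01]
 [-9.03994190e-01  1.00771522e-03  4.27543552e-01]
 [-1.13658398e-03 -9.99999353e-01 -4.61958673e-05]]
```

>>> arm_command --targets '[[[0,-0.005,0.032,0,0,0],[0,-0.005,0.032,0,0,0],[0,-0.005,0.032,0,0,0],[0,-0.005,0.032,0,0,0],[0,-0.005,0.032,0,0,0],[0,-0.005,0.032,0,0,0],[0,0,0.032,0,0,0],[0,0,0.032,0,0,0],[0,0,0.032,0,0,0],[0,0,0.032,0,0,0],[0,0,0.032,0,0,0],[0,0,0.032,0,0,0]]]' --hand 1

```text
time: 1.15
ee_pos: [0.6155, -0.4, 0.2317]
eef_rot: [0.597, -0.379, 0.378, -0.597]
ft_force: [0.4, -0.9, 0.3]
width: 0.0874
```

>>> arm_command --targets '[[[0,0,0,0,-7,0],[0,0,0,0,-7,0],[0,0,0,0,-7,0],[0,0,0,0,-7,0],[0,0,0,0,-7,0],[0,0,0,0,-7,0],[0,0,0,0,-7,0],[0,0,0,0,-7,0],[0,0,0,0,-7,0],[0,0,0,0,-7,0],[0,0,0,0,-7,0],[0,0,0,0,-7,0]]]'

```text
time: 2.15
ee_pos: [0.6142, -0.4008, 0.2315]
eef_rot: [-0.697, -0.12, 0.121, 0.697]
ft_force: [0.3, 1.0, -0.2]
width: 0.0868
```

```bash
python3 go.py 0.617 -0.346 0.2 19.6; cat > shot.py <<'E'
import sys
from h import *
from bench import readout,vision
def shot(name,cam="wrist"):
    s=readout.read_state(); c=vision.camera(cam); c["pose"]=(np.array(s["ee_pos"]),np.array(s["eef_rot"]))
    np.save(name+".npy",c,allow_pickle=True); cv2.imwrite(f"pics/{name}.png",c["pixels"])
if __name__=="__main__": shot(*sys.argv[1:])
E
python3 shot.py w1
```

```text
t 2.15 pos [ 0.6142 -0.4008  0.2315] yaw x 19.66 yaxis [-7.e-04  4.e-04 -1.e+00] F [ 0.29  0.98 -0.25] w 0.0868
turn rotvec(tool) [-0.03  0.06 -0.03]
shift in present tool axes mm [21.1 31.5 50.6]  in final axes [21.  31.5 50.7]
```

View pics/w1.png

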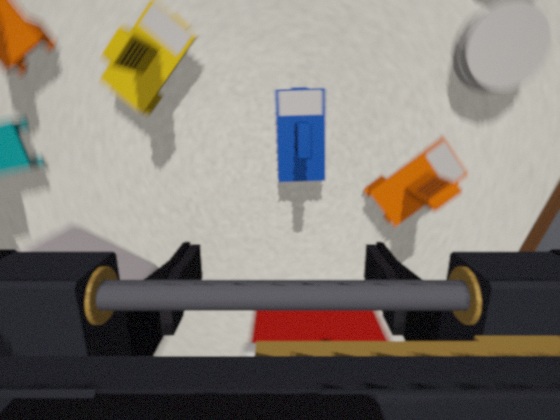

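The wrist view shows the blue carrier square to the jaws: plate corners about (276,89), (325,88), (324,181), (278,182), handle top about (304,140). Yellow is at (148,58), an orange one at (418,180). I'll measure from colour masks.

```bash
python3 - <<'E'
from h import *
c=np.load("w1.npy",allow_pickle=True).item(); im=c["pixels"]
hsv=cv2.cvtColor(im,cv2.COLOR_BGR2HSV)
m=cv2.inRange(hsv,(100,120,40),(130,255,255)); m[:, :250]=0; m[:,350:]=0; m[200:]=0
# merge white patch
k=cv2.morphologyEx(m,cv2.MORPH_CLOSE,np.ones((31,31)))
ct=max(cv2.findContours(k,cv2.RETR_EXTERNAL,cv2.CHAIN_APPROX_NONE)[0],key=cv2.contourArea)
print(cv2.minAreaRect(ct), cv2.boundingRect(ct))
cv2.imwrite("pics/w1c.png",cv2.resize(im[75:195,255:345],None,fx=5,fy=5,interpolation=cv2.INTER_CUBIC))
E
```

```text
((300.0, 134.5), (93.0, 46.0), 90.0) (277, 88, 47, 94)
```

View pics/w1c.png

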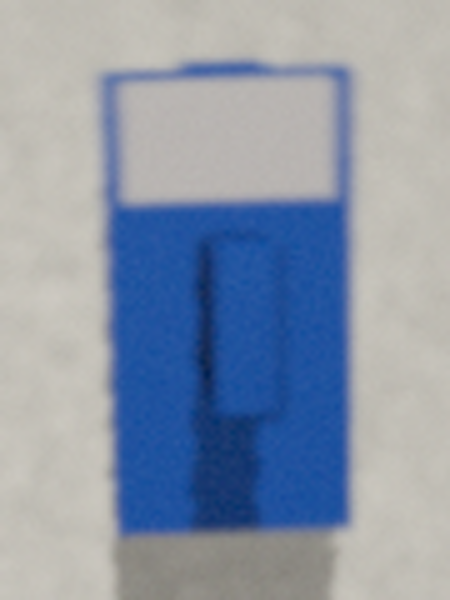

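```bash
python3 - <<'E'
from h import *
c=np.load("w1.npy",allow_pickle=True).item()
P=lambda u,v:((u+.5)/5-.5+255,(v+.5)/5-.5+75)
K=np.array([onz(c,P(u,v),.027,c["pose"]) for u,v in [(104,76),(350,68),(350,525),(120,534)]])
print(K.mean(0),[np.linalg.norm(K[i]-K[(i+1)%4]).round(4) for i in range(4)])
d=K[0]+K[1]-K[2]-K[3];print(np.degrees(np.arctan2(d[1],d[0])))
H=np.array([onz(c,P(u,v),.095,c["pose"]) for u,v in [(213,240),(280,238),(280,412),(215,414)]])
print(H.mean(0),[np.linalg.norm(H[i]-H[(i+1)%4]).round(4) for i in range(4)])
d=H[0]+H[1]-H[2]-H[3];print(np.degrees(np.arctan2(d[1],d[0])))
E
```

```text
[ 0.61702071 -0.3458047   0.027     ] [np.float64(0.0543), np.float64(0.1024), np.float64(0.0547), np.float64(0.1029)]
111.50977611109053
[ 0.61620064 -0.34503132  0.095     ] [np.float64(0.0125), np.float64(0.0324), np.float64(0.0125), np.float64(0.0324)]
110.97514290939658
```

```bash
python3 go.py 0.6165 -0.3453 0.062 21.2
```

```text
t 2.2 pos [ 0.6141 -0.4009  0.2315] yaw x 20.17 yaxis [-9.e-04  2.e-04 -1.e+00] F [ 0.36  0.17 -0.26] w 0.0868
turn rotvec(tool) [-0.03 -1.03 -0.04]
shift in present tool axes mm [ 21.6 169.5  51.3]  in final axes [ 22.4 169.5  51. ]
```

>>> arm_command --targets '[[[0,0,0,0,-1.0,0],[0.0045,0.01,0.0102,0,0,0],[0.0045,0.01,0.0102,0,0,0],[0.0045,0.01,0.0102,0,0,0],[0.0045,0.01,0.0102,0,0,0],[0.0044,0.01,0.0102,0,0,0],[0,0.01,0,0,0,0],[0,0.01,0,0,0,0],[0,0.01,0,0,0,0],[0,0.01,0,0,0,0],[0,0,0,0,0,0]]]'

```text
time: 3.12
ee_pos: [0.6163, -0.3458, 0.1391]
eef_rot: [-0.695, -0.123, 0.125, 0.697]
ft_force: [0.4, 0.7, -0.8]
width: 0.0874
```

```bash
python3 go.py 0.6165 -0.3453 0.062 21.2; python3 shot.py w2
```

```text
t 3.12 pos [ 0.6163 -0.3458  0.1391] yaw x 20.22 yaxis [-0.0033  0.0012 -1.    ] F [ 0.38  0.69 -0.83] w 0.0874
turn rotvec(tool) [-0.13 -0.98 -0.15]
shift in present tool axes mm [ 0.5 77.1  0.2]  in final axes [ 0.3 77.1  0.4]
```

View pics/w2.png

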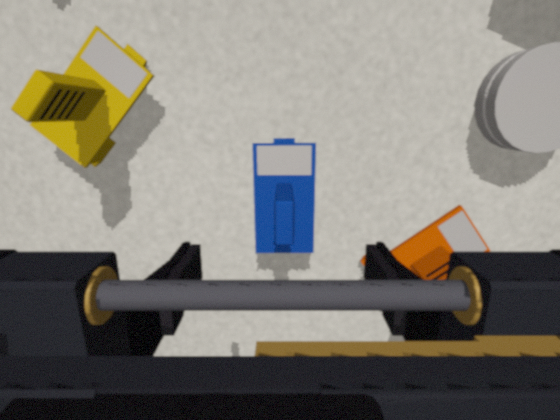

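>>> arm_command --targets '[[[0,0.011,0,0,-0.8,0],[0,0.011,0,0,0,0],[0,0.011,0,0,0,0],[0,0.011,0,0,0,0],[0,0.011,0,0,0,0],[0,0.011,0,0,0,0],[0,0.011,0,0,0,0],[0,0,0,0,0,0]]]'

```text
time: 3.83
ee_pos: [0.6163, -0.3446, 0.0618]
eef_rot: [-0.694, -0.129, 0.131, 0.696]
ft_force: [-0.0, -0.6, -0.3]
width: 0.0866
```

>>> arm_command --targets '[[[0,0,0,0,0,0],[0,0,0,0,0,0],[0,0,0,0,0,0],[0,0,0,0,0,0],[0,0,0,0,0,0],[0,0,0,0,0,0],[0,0,0,0,0,0],[0,0,0,0,0,0]]]' --hand 0 --grip_force 25

```text
time: 4.5
ee_pos: [0.6177, -0.3453, 0.0652]
eef_rot: [0.695, 0.13, -0.13, -0.695]
ft_force: [-0.2, -0.3, 0.5]
width: 0.0413
```

```bash
python3 go.py 0.6165 -0.3453 0.062 21.2; python3 shot.py w3
```

```text
t 4.5 pos [ 0.6177 -0.3453  0.0652] yaw x 21.11 yaxis [ 2.e-04 -2.e-04 -1.e+00] F [-0.19 -0.28  0.53] w 0.0413
turn rotvec(tool) [ 0.01 -0.09  0.01]
shift in present tool axes mm [-1.1  3.2  0.4]  in final axes [-1.1  3.2  0.4]
```

View pics/w3.png

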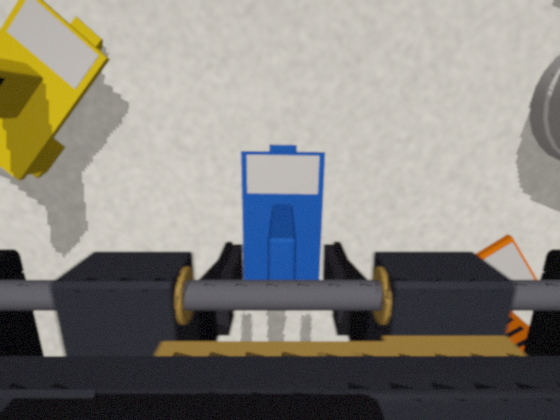

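The jaws are still closing (opening 41 mm) and the blade stands centred between them at about (282,250).

>>> arm_command --targets '[[[0,0,0,0,0,0],[0,0,0,0,0,0],[0,0,0,0,0,0],[0,0,0,0,0,0],[0,0,0,0,0,0],[0,0,0,0,0,0],[0,0,0,0,0,0],[0,0,0,0,0,0]]]'

```text
time: 5.22
ee_pos: [0.6177, -0.3452, 0.065]
eef_rot: [0.695, 0.13, -0.13, -0.695]
ft_force: [0.3, -0.1, 0.4]
width: 0.0137
```

>>> arm_command --targets '[[[0,-0.01,0,0,0,0],[0,-0.01,0,0,0,0],[0,-0.015,0,0,0,0],[0,-0.02,0,0,0,0],[0,-0.02,0,0,0,0],[0,-0.02,0,0,0,0],[0,-0.015,0,0,0,0],[0,-0.01,0,0,0,0],[0,0,0,0,0,0]]]'

```text
time: 5.97
ee_pos: [0.6188, -0.3456, 0.1886]
eef_rot: [0.696, 0.131, -0.128, -0.694]
ft_force: [0.4, -0.3, -2.8]
width: 0.0137
```

```bash
python3 go.py 0.486 -0.04 0.18 -4.2; python3 shot.py w4
```

```text
t 5.97 pos [ 0.6188 -0.3456  0.1886] yaw x 21.11 yaxis [ 0.0041 -0.002  -1.    ] F [ 0.45 -0.27 -2.85] w 0.0137
turn rotvec(tool) [ 0.15 25.31  0.21]
shift in present tool axes mm [-13.9   7.4 332.9]  in final axes [-154.9    8.6  295. ]
```

View pics/w4.png

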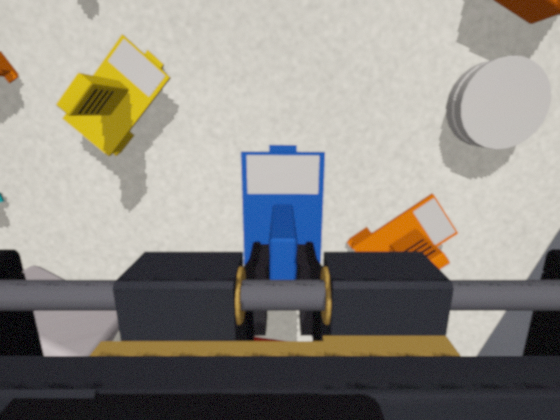

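>>> arm_command --targets '[[[-0.001,0,0.014,0,0,0],[-0.0025,0,0.03,0,0,0],[-0.0025,0,0.03,0,0,0],[-0.0025,0,0.03,0,0,0],[-0.0025,0,0.03,0,0,0],[-0.0025,0,0.03,0,0,0],[-0.0025,0,0.03,0,0,0],[-0.0025,0,0.03,0,0,0],[-0.0025,0,0.03,0,0,0],[-0.001,0,0.03,0,0,0],[0,0,0.015,0,0,0],[0,0,0.005,0,0,0]]]'

```text
time: 7.02
ee_pos: [0.4865, -0.0668, 0.1845]
eef_rot: [-0.695, -0.13, 0.131, 0.695]
ft_force: [0.3, -0.2, -2.1]
width: 0.0138
```

>>> arm_command --targets '[[[0,0,0,0,4,0],[0,0,0,0,6,0],[0,0,0,0,6,0],[0,0,0,0,6,0],[0,0,0,0,3.5,0],[0,0,0,0,0,0]]]'

```text
time: 7.52
ee_pos: [0.4876, -0.0706, 0.1844]
eef_rot: [-0.707, 0.029, -0.028, 0.707]
ft_force: [0.6, 0.5, -2.6]
width: 0.0136
```

```bash
python3 go.py 0.489 -0.07 0.19 -4.4; python3 shot.py w5; python3 shot.py t5 top
```

```text
t 7.52 pos [ 0.4876 -0.0706  0.1844] yaw x -4.62 yaxis [-8.e-04  1.e-04 -1.e+00] F [ 0.65  0.51 -2.6 ] w 0.0136
turn rotvec(tool) [-0.   -0.22 -0.05]
shift in present tool axes mm [ 1.3 -5.6  0.7]  in final axes [ 1.3 -5.6  0.7]
```

View pics/w5.png

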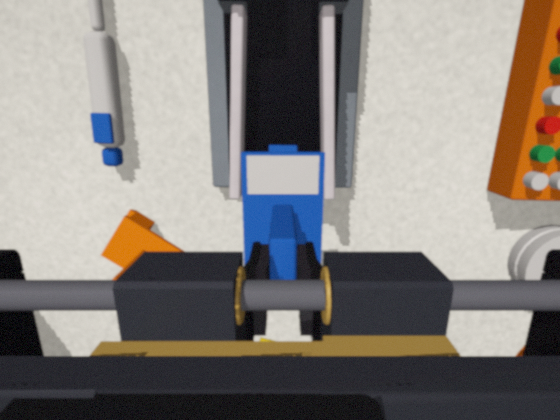

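View pics/t5.png

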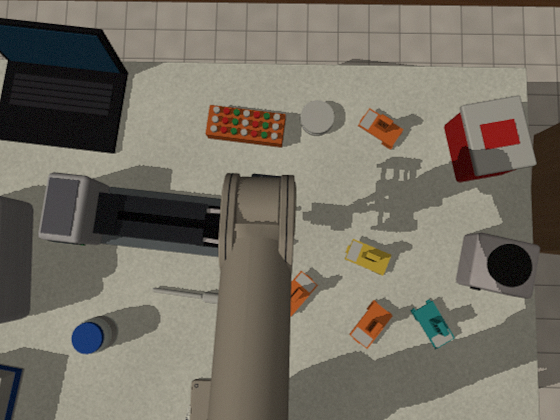

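The wrist view shows the carrier hanging at the outer end of the ledge. The white guides' inner edges run from about (241,197) to (246,5) and from (323,197) to (320,5), and the shield's dark edge is near row 5. I'll measure the centre line from them.

```bash
python3 - <<'E'
from h import *
c=np.load("w5.npy",allow_pickle=True).item(); im=c["pixels"]; g=cv2.cvtColor(im,cv2.COLOR_BGR2GRAY).astype(float)
mouth=np.array([.5005,.087])
L=[];Rr=[]
for v in range(20,140,10):
    row=g[v]
    # inner edges: from centre 283 outwards to brightness crossing
    l=283
    while row[l]<90: l-=1
    r=283
    while row[r]<90: r+=1
    l+=(0.5); r-=0.5
    a=onz(c,(l,v),.071,c["pose"]);b=onz(c,(r,v),.071,c["pose"]); L.append(a[:2]);Rr.append(b[:2])
    print(v,l,r,a[:2].round(4),b[:2].round(4),"w",np.linalg.norm(a-b).round(4))
M=(np.array(L)+np.array(Rr))/2
vx,vy,x0,y0=cv2.fitLine(M.astype(np.float32),cv2.DIST_L2,0,.01,.01).ravel()
if vy<0: vx,vy=-vx,-vy
print("heading",np.degrees(np.arctan2(vy,vx)),"pt",x0,y0,"x at y=0",x0-y0*vx/vy, "x at y=.087",x0+(.087-y0)*vx/vy)
print([proj(c,[m[0],m[1],.079],c["pose"]) for m in [(.5005,.087)]])
cv2.imwrite("pics/w5c.png",cv2.convertScaleAbs(cv2.resize(im[0:220,190:380],None,fx=3.5,fy=2.7,interpolation=cv2.INTER_CUBIC),alpha=2))
E
```

```text
20 244.5 319.5 [0.4694 0.0795] [0.5293 0.0746] w 0.0601
30 244.5 319.5 [0.4686 0.0723] [0.5289 0.0674] w 0.0605
40 244.5 319.5 [0.4677 0.065 ] [0.5285 0.0601] w 0.061
50 244.5 319.5 [0.4669 0.0577] [0.5281 0.0527] w 0.0614
60 244.5 319.5 [0.4661 0.0501] [0.5278 0.0451] w 0.0619
70 243.5 319.5 [0.4644 0.0426] [0.5274 0.0375] w 0.0632
80 243.5 319.5 [0.4635 0.0348] [0.527  0.0297] w 0.0637
90 243.5 319.5 [0.4626 0.027 ] [0.5266 0.0218] w 0.0642
100 242.5 319.5 [0.4608 0.0191] [0.5262 0.0137] w 0.0656
110 242.5 319.5 [0.4599 0.011 ] [0.5258 0.0056] w 0.0661
120 242.5 319.5 [0.4589 0.0027] [ 0.5253 -0.0027] w 0.0666
130 242.5 320.5 [ 0.458  -0.0057] [ 0.5258 -0.0112] w 0.068
heading 84.69368 pt 0.49554873 0.035433397 x at y=0 0.4922577 x at y=.087 0.50033814
[array([282.43961203,   2.62422977])]
```

View pics/w5c.png

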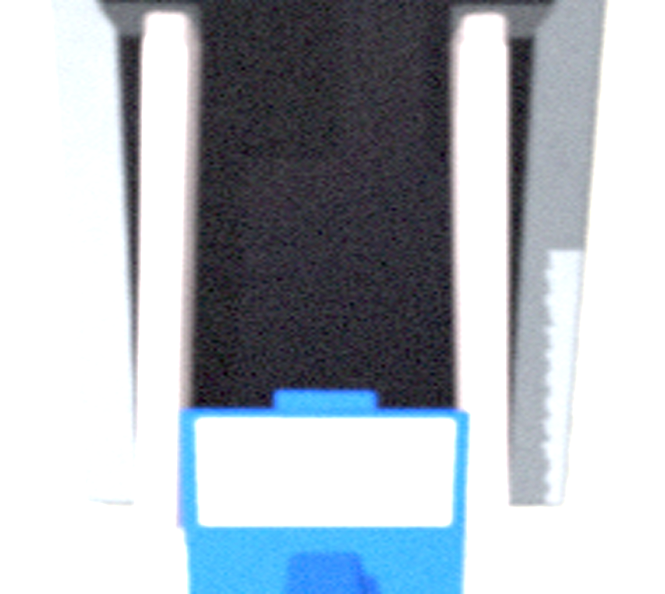

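```bash
python3 go.py 0.494 0.012 0.11 -4.7
```

```text
t 7.62 pos [ 0.4876 -0.0702  0.1846] yaw x -4.3 yaxis [-7.e-04  1.e-04 -1.e+00] F [ 0.42  0.26 -2.42] w 0.0137
turn rotvec(tool) [-0.    0.4  -0.04]
shift in present tool axes mm [ 0.3 74.6 82.5]  in final axes [-0.3 74.6 82.5]
```

>>> arm_command --targets '[[[0,0,0.01,0,0.4,0],[0,0,0.018,0,0,0],[0,0,0.02,0,0,0],[0,0,0.02,0,0,0],[0,0.01,0.012,0,0,0],[0,0.015,0.002,0,0,0],[0,0.015,0,0,0,0],[0,0.013,0,0,0,0],[0,0.01,0,0,0,0],[0,0,0,0,0,0],[0,0,0,0,0,0]]]'

```text
time: 8.53
ee_pos: [0.4943, 0.012, 0.1219]
eef_rot: [-0.706, 0.03, -0.029, 0.707]
ft_force: [0.4, -0.2, -1.6]
width: 0.0137
```

```bash
python3 go.py 0.494 0.012 0.11 -4.7;python3 shot.py w6
```

```text
t 8.53 pos [0.4943 0.012  0.1219] yaw x -4.75 yaxis [-8.e-04  2.e-04 -1.e+00] F [ 0.38 -0.17 -1.61] w 0.0137
turn rotvec(tool) [-0.01 -0.05 -0.04]
shift in present tool axes mm [-0.3 11.9 -0. ]  in final axes [-0.3 11.9 -0. ]
```

View pics/w6.png

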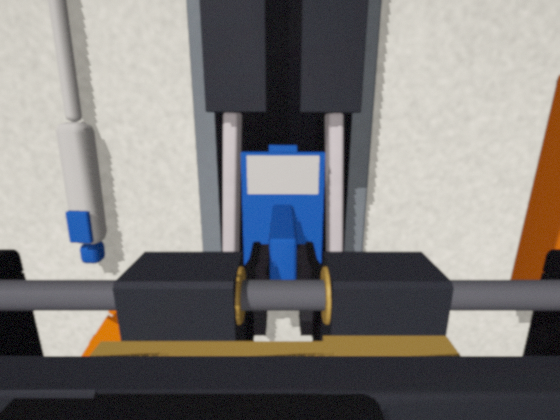

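The carrier hangs centred between the guides. The shield edge is at row 110, with the slot at columns about 266 to 299. I'll measure the slot line.

```bash
python3 - <<'E'
from h import *
c=np.load("w6.npy",allow_pickle=True).item(); im=c["pixels"]; g=cv2.GaussianBlur(cv2.cvtColor(im,cv2.COLOR_BGR2GRAY).astype(np.float32),(1,9),0)
M=[]
for v in range(5,106,10):
    d=np.diff(g[max(0,v-4):v+5].mean(0)); l=250+np.argmin(d[250:282])+.5; r=284+np.argmax(d[284:318])+.5
    a=onz(c,(l,v),.079,c["pose"]);b=onz(c,(r,v),.079,c["pose"]);M.append((a+b)[:2]/2);print(v,l,r,np.linalg.norm(a-b).round(4))
vx,vy,x0,y0=cv2.fitLine(np.array(M,np.float32),cv2.DIST_L2,0,.01,.01).ravel()
if vy<0:vx,vy=-vx,-vy
print(np.degrees(np.arctan2(vy,vx)),"x at .087",x0+(.087-y0)*vx/vy)
col=g[:,215:255].mean(1); v=np.argmax(np.abs(np.diff(col[90:130])))+90.5; print("edge row",v,np.diff(col)[100:120].round(0))
a=onz(c,(236,110),.079,c["pose"]);b=onz(c,(330,110),.079,c["pose"]);print(a,b,(a+b)/2)
E
```

```text
5 265.5 301.5 0.0217
15 264.5 301.5 0.0225
25 264.5 301.5 0.0227
35 264.5 301.5 0.0228
45 264.5 300.5 0.0224
55 265.5 300.5 0.0219
65 265.5 300.5 0.0221
75 265.5 300.5 0.0223
85 265.5 299.5 0.0218
95 265.5 300.5 0.0226
105 265.5 299.5 0.0222
84.89752 x at .087 0.50081515
edge row 113.5 [ 0.  0.  0. -0. -0. -0. -0. -1. -1. -1.  1.  3.  4.  5.  4.  3.  1.  1.
  0.  1.]
[0.47069017 0.09250543 0.079     ] [0.53196816 0.08738391 0.079     ] [0.50132917 0.08994467 0.079     ]
```

>>> arm_command --targets '[[[0,0.005,0,0,0,0],[0,0.004,0,0,0,0],[0,0.002,0,0,0,0],[0,0.001,0,0,0,0],[0,0,0,0,0,0]]]'

```text
time: 9.0
ee_pos: [0.4945, 0.0122, 0.1101]
eef_rot: [0.707, -0.029, 0.03, -0.706]
ft_force: [0.1, 0.4, -2.1]
width: 0.0136
```

>>> arm_command --targets '[[[0,0.001,0,0,0,0],[0,0.001,0,0,0,0],[0,0,0,0,0,0]]]'

```text
time: 9.25
ee_pos: [0.4955, 0.0123, 0.1099]
eef_rot: [0.707, -0.029, 0.03, -0.706]
ft_force: [-4.7, -0.1, 15.3]
width: 0.0136
```

>>> arm_command --targets '[[[0,0.001,0,0,0,0],[0,0,0,0,0,0]]]'

```text
time: 9.42
ee_pos: [0.4963, 0.0124, 0.1099]
eef_rot: [0.707, -0.028, 0.031, -0.706]
ft_force: [-6.3, 0.4, 23.3]
width: 0.0138
```

>>> arm_command --targets '[[[0,-0.0025,0,0,0,0],[0,0,0,0,0,0],[0,0,0,0,0,0]]]' --grip_force 40

```text
time: 9.67
ee_pos: [0.4947, 0.0123, 0.1099]
eef_rot: [0.707, -0.029, 0.03, -0.706]
ft_force: [-0.5, 0.3, 4.7]
width: 0.0138
```

```bash
python3 go.py 0.4942 0.012 0.11 -5.0;python3 shot.py w7;python3 shot.py s7 side; python3 -c "
import cv2;a=cv2.imread('pics/s7.png');cv2.imwrite('pics/s7c.png',cv2.resize(a[190:350,180:380],None,fx=3.5,fy=3.5))"
```

```text
t 9.67 pos [0.4947 0.0123 0.1099] yaw x -4.79 yaxis [ 8.e-04 -1.e-04 -1.e+00] F [-0.52  0.32  4.67] w 0.0138
turn rotvec(tool) [0.   0.21 0.04]
shift in present tool axes mm [-0.5 -0.1 -0.3]  in final axes [-0.5 -0.1 -0.3]
```

View pics/w7.png

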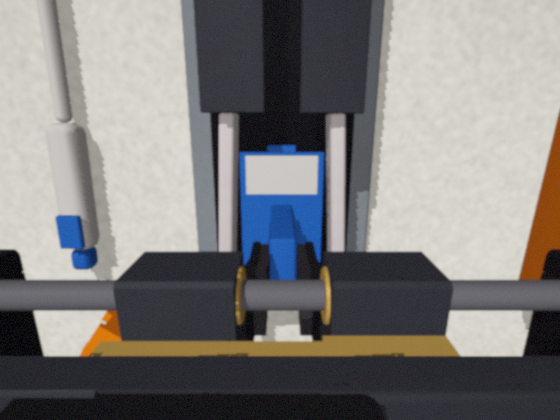

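View pics/s7c.png

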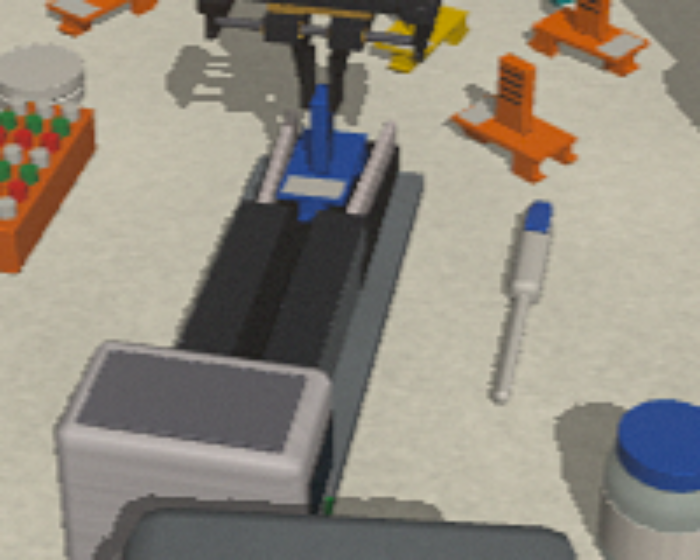

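The carrier stands level between the guides, with the plate centred at column 281, rows 152 to 250, white end towards the shield. The contact force is 4.7 N, so I'll slide it in.

>>> arm_command --targets '[[[-0.0003,0,0.004,0,0.2,0],[0,0,0.006,0,0,0],[0,0,0.008,0,0,0],[0,0,0.008,0,0,0],[0,0,0.008,0,0,0],[0,0,0.008,0,0,0],[0,0,0.008,0,0,0],[0,0,0.008,0,0,0],[0,0,0.006,0,0,0],[0,0,0.004,0,0,0],[0,0,0,0,0,0]]]'

```text
time: 10.68
ee_pos: [0.5004, 0.081, 0.1099]
eef_rot: [-0.706, 0.03, -0.031, 0.707]
ft_force: [-0.6, 2.1, 7.6]
width: 0.0135
```

```bash
python3 go.py 0.5060 0.148 0.11 -5.0;python3 shot.py w8
```

```text
t 10.68 pos [0.5004 0.081  0.1099] yaw x -4.92 yaxis [ 9.e-04  3.e-04 -1.e+00] F [-0.57  2.14  7.62] w 0.0135
turn rotvec(tool) [-0.02  0.08  0.05]
shift in present tool axes mm [-0.2 -0.1 67.2]  in final axes [-0.3 -0.1 67.2]
```

View pics/w8.png

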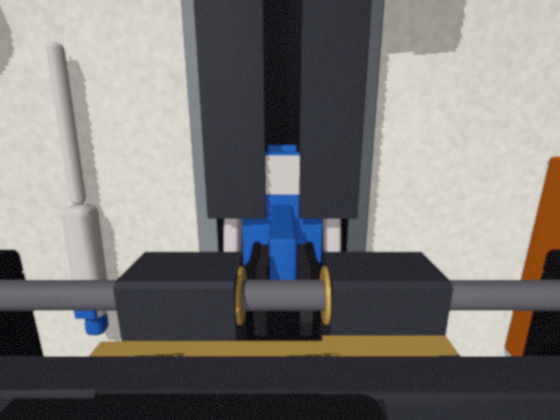

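The carrier is entering under the shield, with the blade centred in the slot (white patch at 283,172). I'll continue to about 65 mm in.

>>> arm_command --targets '[[[0,0,0.004,0,0,0],[0,0,0.006,0,0,0],[0,0,0.008,0,0,0],[0,0,0.008,0,0,0],[0,0,0.008,0,0,0],[0,0,0.008,0,0,0],[0,0,0.008,0,0,0],[0,0,0.008,0,0,0],[0,0,0.006,0,0,0],[0,0,0.003,0,0,0],[0,0,0,0,0,0]]]'

```text
time: 11.65
ee_pos: [0.5062, 0.1474, 0.1099]
eef_rot: [-0.706, 0.03, -0.031, 0.707]
ft_force: [-0.7, 0.6, 6.1]
width: 0.0133
```

```bash
python3 go.py 0.5071 0.16 0.11 -5.0
```

```text
t 11.65 pos [0.5062 0.1474 0.1099] yaw x -4.95 yaxis [ 8.e-04  3.e-04 -1.e+00] F [-0.67  0.57  6.12] w 0.0133
turn rotvec(tool) [-0.02  0.05  0.04]
shift in present tool axes mm [-0.2 -0.1 12.6]  in final axes [-0.2 -0.1 12.6]
```

>>> arm_command --targets '[[[0,0.001,0.003,0,0,0],[0,0,0.003,0,0,0],[0,0,0.003,0,0,0],[0,0,0.003,0,0,0],[0,0,0.003,0,0,0]]]'

```text
time: 12.07
ee_pos: [0.5086, 0.1607, 0.1098]
eef_rot: [0.707, -0.03, 0.032, -0.706]
ft_force: [-0.8, -5.4, 13.1]
width: 0.0136
```

>>> arm_command --targets '[[[0,0,0.0015,0,0,0],[0,0,0.0015,0,0,0],[0,0,0.0015,0,0,0]]]'

```text
time: 12.32
ee_pos: [0.509, 0.1652, 0.1098]
eef_rot: [0.707, -0.03, 0.032, -0.706]
ft_force: [-0.8, -5.5, 14.0]
width: 0.0137
```

>>> arm_command --targets '[[[0,0,0.0015,0,0,0],[0,0,0.0015,0,0,0],[0,0,0.0015,0,0,0]]]'

```text
time: 12.57
ee_pos: [0.5094, 0.1696, 0.1098]
eef_rot: [0.707, -0.03, 0.032, -0.706]
ft_force: [-1.1, -5.6, 13.0]
width: 0.0132
```

>>> arm_command --targets '[[[0,0,0.0015,0,0,0],[0,0,0.0015,0,0,0],[0,0,0.0015,0,0,0]]]'

```text
time: 12.82
ee_pos: [0.5098, 0.1741, 0.1098]
eef_rot: [0.707, -0.03, 0.032, -0.706]
ft_force: [-0.3, -5.2, 13.1]
width: 0.0135
```

>>> arm_command --targets '[[[-0.001,0,0.0015,0,0,0],[0,0,0.0015,0,0,0],[0,0,0.0015,0,0,0]]]'

```text
time: 13.07
ee_pos: [0.5092, 0.1788, 0.1098]
eef_rot: [0.707, -0.03, 0.032, -0.706]
ft_force: [-0.9, -5.7, 13.2]
width: 0.0133
```

>>> arm_command --targets '[[[0,0,0.0015,0,0,0],[0,0,0.0015,0,0,0],[0,0,0.0015,0,0,0]]]'

```text
time: 13.32
ee_pos: [0.5095, 0.1832, 0.1098]
eef_rot: [0.707, -0.03, 0.032, -0.706]
ft_force: [0.2, -5.1, 13.8]
width: 0.0133
```

>>> arm_command --targets '[[[0,0,0.0015,0,0,0],[0,0,0.0015,0,0,0],[0,0,0.0015,0,0,0]]]'

```text
time: 13.57
ee_pos: [0.5099, 0.1877, 0.1098]
eef_rot: [0.707, -0.03, 0.032, -0.706]
ft_force: [-0.5, -5.3, 14.0]
width: 0.0137
```

>>> arm_command --targets '[[[0,0,0.0015,0,0,0],[0,0,0.0015,0,0,0],[0,0,0.0015,0,0,0]]]'

```text
time: 13.82
ee_pos: [0.5103, 0.1922, 0.1098]
eef_rot: [0.707, -0.03, 0.032, -0.706]
ft_force: [-1.3, -4.6, 13.6]
width: 0.0137
```

>>> arm_command --targets '[[[-0.0005,0,0.0015,0,0,0],[0,0,0.0015,0,0,0],[0,0,0.0015,0,0,0]]]'

```text
time: 14.07
ee_pos: [0.5102, 0.1968, 0.1098]
eef_rot: [0.707, -0.03, 0.032, -0.706]
ft_force: [-0.8, -4.9, 13.0]
width: 0.0136
```

>>> arm_command --targets '[[[0,0,0.0015,0,0,0],[0,0,0.0015,0,0,0],[0,0,0.0015,0,0,0]]]'

```text
time: 14.32
ee_pos: [0.5106, 0.2013, 0.1098]
eef_rot: [0.707, -0.03, 0.032, -0.706]
ft_force: [-0.2, -4.8, 13.8]
width: 0.0132
```

>>> arm_command --targets '[[[0,0,0.0015,0,0,0],[0,0,0.0015,0,0,0],[0,0,0.0015,0,0,0]]]'

```text
time: 14.57
ee_pos: [0.5109, 0.2059, 0.1097]
eef_rot: [0.707, -0.03, 0.032, -0.706]
ft_force: [-0.2, -5.2, 12.8]
width: 0.0139
```

>>> arm_command --targets '[[[0,0,0.0015,0,0,0],[0,0,0.0015,0,0,0],[0,0,0.0015,0,0,0]]]'

```text
time: 14.82
ee_pos: [0.5112, 0.2105, 0.1096]
eef_rot: [0.707, -0.03, 0.032, -0.706]
ft_force: [-0.3, -5.5, 14.6]
width: 0.0136
```

>>> arm_command --targets '[[[0,0,0.0015,0,0,0],[0,0,0.0015,0,0,0]]]'

```text
time: 14.98
ee_pos: [0.51, 0.214, 0.1081]
eef_rot: [0.706, -0.031, 0.031, -0.706]
ft_force: [0.4, 0.4, -2.2]
width: 0.0133
```

>>> arm_command --targets '[[[0,0,0.0015,0,0,0],[0,0,0.0015,0,0,0]]]'

```text
time: 15.15
ee_pos: [0.5101, 0.2171, 0.1079]
eef_rot: [0.707, -0.031, 0.03, -0.706]
ft_force: [1.2, -0.5, -2.9]
width: 0.0133
```

>>> arm_command --targets '[[[0,0,0.0015,0,0,0],[0,0,0.0015,0,0,0]]]'

```text
time: 15.32
ee_pos: [0.5107, 0.2189, 0.1082]
eef_rot: [0.707, -0.031, 0.031, -0.706]
ft_force: [-0.9, -6.6, 3.9]
width: 0.0134
```

>>> arm_command --targets '[[[0,0,0.0015,0,0,0],[0,0,0.0015,0,0,0]]]'

```text
time: 15.48
ee_pos: [0.5114, 0.2207, 0.1088]
eef_rot: [0.708, -0.031, 0.031, -0.705]
ft_force: [-2.7, -12.0, 10.7]
width: 0.0136
```

The drop came at y about 0.213 to 0.217: force fell to the carrier's own weight and z dropped 1.8 mm. After that it started climbing the chamfers, so I'll go back to the middle and lower.

>>> arm_command --targets '[[[0,0,-0.003,0,0,0],[0,0,-0.003,0,0,0],[0,0,-0.0025,0,0,0],[0,0,0,0,0,0]]]'

```text
time: 15.82
ee_pos: [0.5101, 0.2143, 0.1083]
eef_rot: [-0.706, 0.031, -0.031, 0.706]
ft_force: [-0.1, 0.1, -2.2]
width: 0.0134
```

>>> arm_command --targets '[[[0,0.001,0,0,0,0],[0,0.001,0,0,0,0],[0,0,0,0,0,0]]]'

```text
time: 16.07
ee_pos: [0.5101, 0.2148, 0.1062]
eef_rot: [-0.706, 0.031, -0.031, 0.706]
ft_force: [-0.6, -0.2, -2.5]
width: 0.013
```

>>> arm_command --targets '[[[0,0.001,0,0,0,0],[0,0.001,0,0,0,0],[0,0,0,0,0,0]]]'

```text
time: 16.32
ee_pos: [0.5101, 0.2146, 0.1043]
eef_rot: [0.706, -0.031, 0.031, -0.706]
ft_force: [-0.1, 0.0, -3.1]
width: 0.0131
```

>>> arm_command --targets '[[[0,0.001,0,0,0,0],[0,0.001,0,0,0,0],[0,0,0,0,0,0]]]'

```text
time: 16.57
ee_pos: [0.5102, 0.2145, 0.1023]
eef_rot: [0.707, -0.031, 0.031, -0.706]
ft_force: [0.0, -0.4, -2.2]
width: 0.0136
```

>>> arm_command --targets '[[[0,0.001,0,0,0,0],[0,0.001,0,0,0,0],[0,0,0,0,0,0]]]' --grip_force 55

```text
time: 16.82
ee_pos: [0.5108, 0.2138, 0.101]
eef_rot: [0.707, -0.031, 0.031, -0.706]
ft_force: [-0.9, -4.9, 6.1]
width: 0.0136
```

>>> arm_command --targets '[[[0,0.001,0,0,0,0],[0,0,0,0,0,0]]]'

```text
time: 16.98
ee_pos: [0.5109, 0.2143, 0.1004]
eef_rot: [0.707, -0.03, 0.031, -0.706]
ft_force: [-1.0, -3.0, 5.2]
width: 0.0134
```

>>> arm_command --targets '[[[0,0.001,0,0,0,0],[0,0,0,0,0,0]]]'

```text
time: 17.15
ee_pos: [0.511, 0.215, 0.0996]
eef_rot: [-0.706, 0.03, -0.031, 0.707]
ft_force: [-0.7, -0.7, 7.6]
width: 0.0133
```

>>> arm_command --targets '[[[0,0.001,0,0,0,0],[0,0.001,0,0,0,0],[0,0,0,0,0,0]]]'

```text
time: 17.4
ee_pos: [0.5112, 0.2156, 0.0978]
eef_rot: [-0.706, 0.03, -0.031, 0.707]
ft_force: [-1.1, 0.7, 6.3]
width: 0.0137
```

>>> arm_command --targets '[[[0,0.001,0,0,0,0],[0,0.001,0,0,0,0],[0,0,0,0,0,0]]]'

```text
time: 17.65
ee_pos: [0.511, 0.2154, 0.0953]
eef_rot: [-0.706, 0.03, -0.031, 0.707]
ft_force: [0.6, -0.4, -0.7]
width: 0.0133
```

>>> arm_command --targets '[[[0,0.001,0,0,0,0],[0,0.001,0,0,0,0],[0,0,0,0,0,0]]]'

```text
time: 17.9
ee_pos: [0.5094, 0.2145, 0.0911]
eef_rot: [0.706, -0.031, 0.03, -0.706]
ft_force: [1.9, 1.9, -12.7]
width: 0.0132
```

>>> arm_command --targets '[[[0,0.001,0,0,0,0],[0,0.001,0,0,0,0],[0,0,0,0,0,0]]]'

```text
time: 18.15
ee_pos: [0.5102, 0.2145, 0.0904]
eef_rot: [0.707, -0.031, 0.031, -0.706]
ft_force: [0.0, 0.4, -3.3]
width: 0.0133
```

>>> arm_command --targets '[[[0,0.001,0,0,0,0],[0,0.001,0,0,0,0],[0,0,0,0,0,0]]]'

```text
time: 18.4
ee_pos: [0.5111, 0.2145, 0.09]
eef_rot: [0.707, -0.03, 0.032, -0.706]
ft_force: [-3.1, -2.3, 10.0]
width: 0.0134
```

It bottoms at z 0.090, exactly 20 mm below the deck contact height. I'll press a little more, then let go and rise.

>>> arm_command --targets '[[[0,0.001,0,0,0,0],[0,0,0,0,0,0],[0,-0.003,0,0,0,0],[0,0,0,0,0,0]]]'

```text
time: 18.73
ee_pos: [0.5102, 0.2147, 0.0907]
eef_rot: [-0.706, 0.031, -0.031, 0.706]
ft_force: [0.5, 0.5, -3.5]
width: 0.0132
```

>>> arm_command --targets '[[[0,0,0,0,0,0],[0,0,0,0,0,0],[0,0,0,0,0,0],[0,0,0,0,0,0],[0,0,0,0,0,0],[0,0,0,0,0,0]]]' --hand 0.6

```text
time: 19.23
ee_pos: [0.5103, 0.2145, 0.0906]
eef_rot: [0.706, -0.031, 0.031, -0.706]
ft_force: [0.1, 0.2, 0.9]
width: 0.0451
```

>>> arm_command --targets '[[[0,-0.005,0,0,0,0],[0,-0.01,0,0,0,0],[0,-0.015,0,0,0,0],[0,-0.02,0,0,0,0],[0,-0.02,0,0,0,0],[0,-0.02,0,0,0,0],[0,-0.02,-0.01,0,0,0],[0,-0.01,-0.02,0,0,0],[0,0,-0.03,0,0,0],[0,0,-0.03,0,0,0],[0,0,-0.01,0,0,0],[0,0,0,0,0,0]]]'

```text
time: 20.23
ee_pos: [0.502, 0.1118, 0.2114]
eef_rot: [0.707, -0.032, 0.033, -0.706]
ft_force: [0.1, 0.0, 1.6]
width: 0.0522
```

```bash
python3 go.py 0.5071 0.16 0.11 -5.0;python3 shot.py w9; python3 shot.py s9 side; python3 -c "
import cv2;a=cv2.imread('pics/s9.png');cv2.imwrite('pics/s9c.png',cv2.resize(a[190:350,180:380],None,fx=3.5,fy=3.5))"
```

```text
t 20.23 pos [0.502  0.1118 0.2114] yaw x -5.25 yaxis [ 0.0011 -0.0015 -1.    ] F [0.07 0.04 1.63] w 0.0522
turn rotvec(tool) [ 0.08 -0.25  0.07]
shift in present tool axes mm [  0.6 101.4  48.6]  in final axes [  0.9 101.4  48.5]
```

View pics/w9.png

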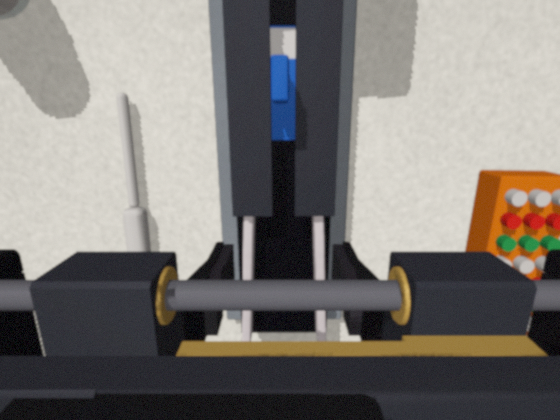

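View pics/s9c.png

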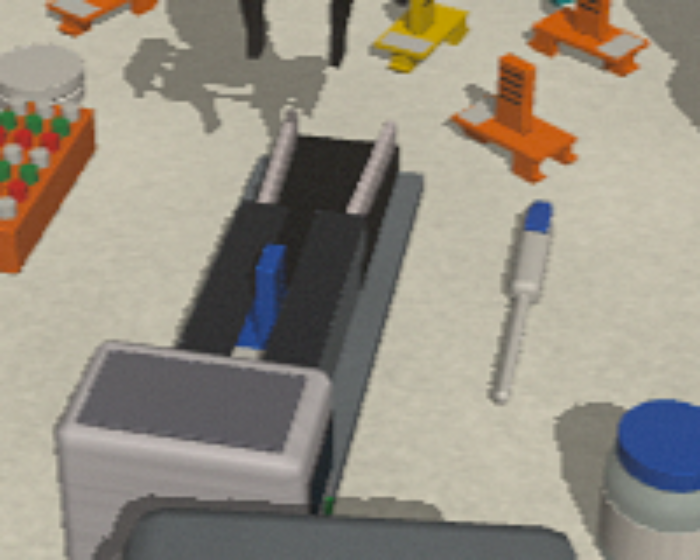

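The carrier stands in the slot, gripper clear. The handle top is at about (280,78) in the wrist view and (257.5,261.5) in the side view. I'll triangulate its height.

```bash
python3 - <<'E'
from h import *
w=np.load("w9.npy",allow_pickle=True).item();s=np.load("s9.npy",allow_pickle=True).item()
cv2.imwrite("pics/z9.png",np.hstack([cv2.resize(w["pixels"][20:150,240:330],None,fx=4,fy=4,interpolation=cv2.INTER_CUBIC),cv2.resize(s["pixels"][250:315,235:285],(400,520),interpolation=cv2.INTER_CUBIC)]))
o1,d1=ray(w,(280,78),w["pose"]);o2,d2=ray(s,(257.5,261.5))
A=np.stack([d1,-d2],1);t=np.linalg.lstsq(A,o2-o1,rcond=None)[0];a=o1+d1*t[0];b=o2+d2*t[1];print(a,b)
for z in (.12,.132,.140): # predicted side pixel if handle top height z
    X=onz(w,(280,78),z,w["pose"]); print(z,X.round(4),proj(s,X).round(1))
E
```

```text
[0.5097673  0.2135383  0.12387896] [0.50823156 0.2133262  0.12385498]
0.12 [0.5098 0.2139 0.12  ] [256.9 262.8]
0.132 [0.5097 0.2128 0.132 ] [256.9 258.7]
0.14 [0.5097 0.212  0.14  ] [256.9 255.9]
```

View pics/z9.png

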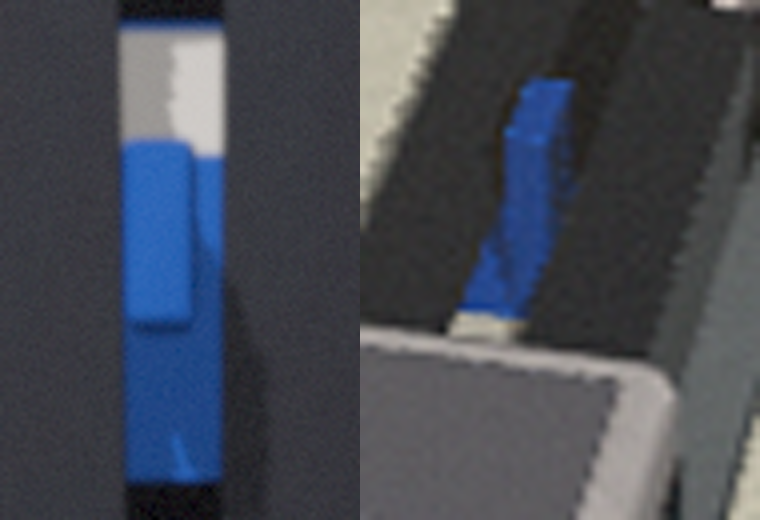

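Triangulated handle top z is about 0.124 m (expected 0.120 seated, 0.132 on the clips). That agrees with the 20 mm felt at the wrist. Handing in.

```bash
python3 - <<'E'
from bench import r,readout
print(readout.read_state()["ft_force"]); print(r.close_job())
E
```

```text
[-0.06836365  1.12613609 -0.11004859]
the job is handed in; nothing more can be done
None
```

The blue carrier is loaded in the reader, snapped down in the hidden recess, and the job was handed in at about 20 s of the 54 s. I stood it on the ledge with its white end first and slid it under the shield with light downward force. It dropped about 125 mm in from the mouth. I overshot a few millimetres, backed up, then pressed it through the clips and let go.

**Last checks:**
- **Depth by feel:** the tool bottomed at z = 0.090 m, against 0.110 m when the carrier stood on the deck. That is the full 20 mm, and the force trace showed the snap.
- **Height by camera:** handle top came out at 0.124 m, against 0.120 m expected when seated and 0.132 m if it were only resting on the clips. The roughly 4 mm disagreement is about my pixel-picking error.
- **Sideways position:** the carrier appears about 2 mm off the channel centre line, inside the 10 mm allowed.
- **Other objects:** the gripper was open and clear at hand-in, with near-zero force. The yellow carrier, rack and dishes were never touched, but I did not re-measure their positions.

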